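# Load the ball burr into the bench collet and tighten it

### The job

Take the ball-headed burr with the yellow sleeve out of the wooden rack and set it upright, shank down, fully home in the open collet of the green fixture, so that its sleeve rests on the collet's steel face. Then swing the red handle of the lever nut clockwise (seen from above) as far as it will go, so that the collet grips, and leave the burr standing there.

Things in the scene. Friction and masses are not known exactly. Their poses are not given: they have to be found in the camera images.
- ball_burr_center (a point): Burr, 114 mm tall, about 0.12 kg, standing head up, loose, in one of 3 holes (80 mm apart, row roughly along world y) of a 50 mm high wooden rack. From below: steel shank 46 mm long, 16 mm across, tapered end; yellow sleeve 30 mm across, 48 mm long; steel ball 22 mm. Point: mid-sleeve on the axis, 70 mm above the shank's end, 24 above the sleeve's lower rim, 44 below the top. z axis: up the burr.
- collet_mouth (a point): Centre of the collet's mouth, level with its upper steel face (64 mm across, 95 mm above the bench) on a fixed green fixture, base 120 x 120 mm. Flared mouth: 28 mm across, narrowing within 5 mm to a 19 mm bore, 50 mm deep in all. Four brass jaws inside close on the shank as the nut turns. With the burr home, its sleeve's rim rests on the face, mid-sleeve 24 mm above this point. z up.
- handle (a point): Red upright round handle of the lever nut, 18 mm across, 49 mm tall, its top 117 mm above the bench. Point: on its axis, 21 mm below the top. It stands on a flat steel arm (18 mm wide, top 67 mm above the bench) and travels level, clockwise seen from above, on a circle of 110 mm radius about the collet's vertical axis.
- nut (a joint): Angle of the lever nut, rad, about the vertical collet axis, growing clockwise seen from above: 0 open, 1.4 tight at its stop; starts at 0 to 0.3. The jaws touch a seated shank at about 1.1; closed jaws keep a shank out, so insert first. Turning takes about 2 N at the handle; the nut stays where it is left.
Not all that is in view belongs to the job. Of the things that look like the part that bears ball_burr_center, take the one that is farthest to the robot's left at the start.

How it is judged:
By the outcome, as a careful person would: the job done as asked, in the order asked, and still so for the second after the job is handed in, with the robot touching nothing.
It also fails if it takes over 54 s, if anything falls off the work surface, if the arm or the gripper's body presses on something with over 40 N, if the wrist force passes 120 N, or if a joint passes its speed limit or range.

### The arm

A 6-joint arm with a two-finger parallel gripper is mounted at the origin on the work surface. World frame = base frame: x ahead of the robot, y to its left, z up, the work surface at z = 0. Lengths are in m, angles in rad, forces in N, time in s.
With the tool pointing down it reaches from about 0.225 to 0.875 m from the base axis. Payload 3.4 kg.
Tool frame: the origin (TCP) lies between the finger pads; the fingertips stand 8 mm ahead of it and the grasp point (between the pads) lies 11 mm behind it; z points along the fingers, y is the line along which they close (so a half turn about z gives the same grasp; the last joint's range is limited). The gripper opens to 85 mm and grips with 20 to 120 N. Pads are 22 mm wide; open, the fingers measure 114 mm over their backs; the gripper's body (76 mm by 85 mm) begins 54 mm behind the grasp point. The pads swing forward as they close: fully open they stand 13 mm farther back than shut.
Start: joints at [1.19, 0.276, 1.505, -0, 1.361, -0.121], TCP at [0.148, 0.556, 0.202] pointing down, gripper open.
Joint ranges: [-2.89, 2.89], [-0.75, 2.08], [0.22, 2.7], [-1.18, 4.32], [0.11, 2.71], [-2.7, 2.7]. Speed limits (rad/s): [2.57, 2.57, 3.14, 3.14, 3.14, 3.14].

### API

Orientations are given as a unit quaternion [w, x, y, z].
In Python, from rig import manip, optics, finder gives the robot as it stands.
- The arm moves only by the tool servo_tool, never from a script. Its argument "increments" is a list of rows, each a list of 7 numbers: the shift along the tool's x, y, z in cm, then the turn, a rotation vector about the tool's x, y, z in degrees, then the closure, from -1 (fully open) to 1 (shut). In form: [[x, y, z, rx, ry, rz, gripper], ...]. A call has exactly 5 rows; each row shifts and turns the commanded pose from where the row before left it, along the tool's axes as they then stand; what a row does not reach is not made up. A row lasts 1/10 s, in which the tool goes at most 50 mm and 8.59 degrees, less where a joint would pass 70% of its speed; a pose out of reach is approached as far as the arm can. A call is refused whole if a number of a shift passes 5 or a number of a turn 8.59, either way. A call with a gripper value outside its range is refused whole. The fingers move at their own pace and stop on an object; "squeeze" is the grip in N (left out, the last holds). Time passes only in rows, so rows that do not move let the fingers close, or fill a call up. It gives the time, the measured TCP pose, the force, the opening and the grip force at its end, in the units of the state.
- manip.get_state(): the state, without advancing time (a new reading comes with each control period).
- optics.get_image(name): name is "scene" or "top"; returns the picture (400x640x3 uint8, red, green, blue); there is no depth.
- optics.get_calibration(name): a dict with "fov_y" (degrees; the focal length in pixels is half the picture's height over the tangent of half this angle, whatever the lens; pixels are square), "cx", "cy" (the principal point, pixels), "dist_coeffs" ([k1, k2, p1, p2, k3] as OpenCV has them; the pictures are not rectified), "world_to_cam" (4x4, takes a point from world to camera coordinates). Camera axes: x right, y down, z forward; pixel columns grow to the right and rows downward; lengths in m; the calibration is good to about 2 mm. A picture is of the moment at which its call begins. get_calibration takes no time and is no camera call.
- manip.sign_off(): hands the job in; it is judged then, once.
Trained networks look in the newest picture that a camera, given by its name, has taken for a name from the list of things; names that differ only in an ending like _2 or _b are one class to them, and where a whole thing is asked for, a point or a joint stands for the part that bears it (a point fixed in the world has none). Each returns a list of dicts, best first, with "p" (0 to 1); they miss things now and then, are a little off and sometimes report something else, mostly with a low value. They report only what shows in the picture. A call takes as long as a camera call. They do not tell look-alikes from the thing itself.
- finder.silhouettes(label, camera): "region" (400x640 bool, what is visible of it) and "box" ([centre column, centre row, width, height] in pixels, round what is visible of it).
- finder.tip_of(label, camera): "at" ([column, row] in pixels: a listed point, or the origin of a listed thing).
The state is a dict: "clock": time; "qpos": joint angles; "qd": joint speeds; "effort": joint torques, N m; "position": TCP position; "ee_rot": TCP orientation; "contact_force": force on the tool from outside, world axes, zero at the start; "moment": the same for the moment, N m; "width": finger opening in m; "gripper_force": force on a finger pad.
Only numpy, scipy, OpenCV 4.12 (cv2) and the standard library are available. Lean on these libraries where they do the work, as an engineer would, in place of code of your own. Each camera call takes 0.05 s, during which the arm holds its last target. There are 200 camera calls.

## Working session

There is one attempt and no reset: what is moved stays moved. The work goes in short steps, Python scripts to look and compute and a tool call to move; the robot and the scene stay as the last step left them, time stands still between calls to the robot, and variables do not carry over. Pictures are saved under pics/ and viewed, at most 10 in all, crops included, and the job is handed in when it is done.

Besides the shell and the picture viewer there is one more tool, called after ">>>" as name(argument=value, ...), one argument or row to a line, values as JSON. servo_tool: Moves the arm, as the interface text tells. Its arguments: {"type":"object","properties":{"increments":{"type":"array","items":{"type":"array","items":{"type":"number"}}},"squeeze":{"type":"number"}},"required":["increments"]}

```bash
mkdir -p pics; cat > h.py <<'E'
import numpy as np, cv2
from rig import manip, optics, finder
from scipy.spatial.transform import Rotation as R
def cal(n):
    c=optics.get_calibration(n); f=200/np.tan(np.radians(c["fov_y"])/2)
    return np.array([[f,0,c["cx"]],[0,f,c["cy"]],[0,0,1]]),np.array(c["dist_coeffs"],float),np.array(c["world_to_cam"])
def ray(n,px):
    K,d,T=cal(n); u=cv2.undistortPoints(np.array([[px]],float),K,d)[0,0]
    v=T[:3,:3].T@np.array([u[0],u[1],1]); return -T[:3,:3].T@T[:3,3], v/np.linalg.norm(v)
def atz(n,px,z):
    o,v=ray(n,px); return o+v*(z-o[2])/v[2]
def tri(p1,p2):
    (a,u),(b,v)=ray("scene",p1),ray("top",p2)
    s=np.linalg.lstsq(np.c_[u,-v],b-a,rcond=None)[0]; P,Q=a+u*s[0],b+v*s[1]
    return (P+Q)/2,np.linalg.norm(P-Q)
def proj(n,P):
    K,d,T=cal(n); return cv2.projectPoints(np.array([P],float),cv2.Rodrigues(T[:3,:3])[0],T[:3,3],K,d)[0][0,0]
def save(n,f,crop=None,s=1):
    im=optics.get_image(n)
    if crop: im=im[crop[1]:crop[3],crop[0]:crop[2]]
    cv2.imwrite("pics/"+f,cv2.resize(im,None,fx=s,fy=s,interpolation=cv2.INTER_CUBIC)[:,:,::-1])
E
python3 - <<'E'
from h import *
for n in("scene","top"):
    save(n,n+"0.png")
    for l in("ball_burr_center","collet_mouth","handle"):
        for r in finder.tip_of(l,n)[:5]: print(n,l,np.round(r["at"],1),round(r["p"],2), np.round(atz(n,r["at"],{"b":.074,"c":.095,"h":.096}[l[0]]),3))
s=manip.get_state(); print(s["clock"],s["position"],s["ee_rot"])
E
```

```text
scene ball_burr_center [414.  273.6] 0.84 [0.545 0.28  0.074]
scene ball_burr_center [410.8 233.3] 0.82 [0.465 0.214 0.074]
scene ball_burr_center [384.8 211.3] 0.65 [0.453 0.134 0.074]
scene ball_burr_center [356.4 279.3] 0.62 [0.634 0.211 0.074]
scene collet_mouth [275.9 159.1] 0.56 [ 0.519 -0.164  0.095]
scene collet_mouth [415.5 273.6] 0.2 [0.558 0.288 0.095]
scene handle [236.9 151.5] 0.57 [ 0.57  -0.259  0.096]
top ball_burr_center [224.1 156. ] 0.73 [0.637 0.208 0.074]
top ball_burr_center [181.1 200.8] 0.66 [0.55  0.283 0.074]
top ball_burr_center [258.2 250.4] 0.57 [0.46  0.136 0.074]
top ball_burr_center [216.8 250.2] 0.53 [0.46  0.211 0.074]
top collet_mouth [422.4 220.6] 0.93 [ 0.516 -0.159  0.095]
top handle [475.3 189.6] 0.82 [ 0.573 -0.257  0.096]
0.4 [0.14771015 0.55564247 0.20177838] [-3.00311258e-05  1.29559448e-01  9.91571650e-01 -1.11591543e-04]
```

View pics/scene0.png

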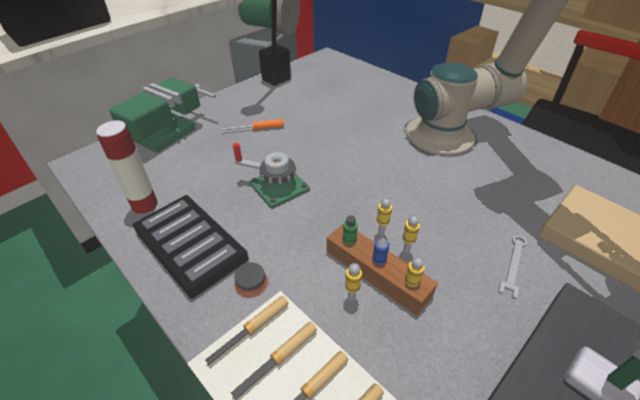

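View pics/top0.png

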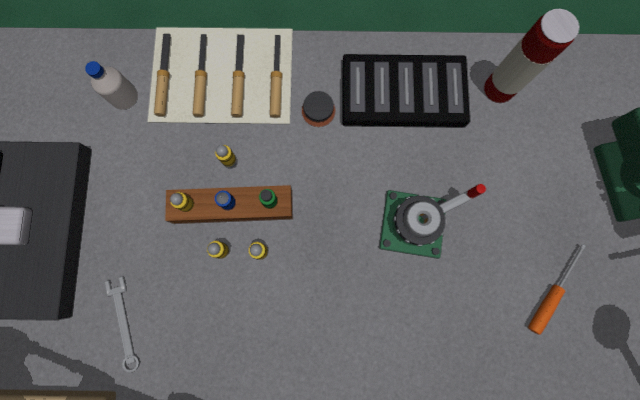

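```bash
python3 - <<'E'
from h import *
P,e=tri([414,273.6],[181.1,200.8]);print("burr",P.round(4),e)
for p,q in (([410.8,233.3],[216.8,250.2]),([384.8,211.3],[258.2,250.4]),([356.4,279.3],[224.1,156])): print(tri(p,q))
C,e=tri([275.9,159.1],[422.4,220.6]);print("collet",C.round(4),e)
H,e=tri([236.9,151.5],[475.3,189.6]);print("handle",H.round(4),e, np.hypot(*(H-C)[:2]))
a=optics.get_image("scene")[215:315,330:450];b=optics.get_image("top")[130:270,150:300]
a=cv2.resize(a,(480,400),interpolation=2);b=cv2.resize(b,(429,400),interpolation=2)[:,:315]
cv2.imwrite("pics/c1.png",np.hstack([a,b])[:,:,::-1])
E
```

```text
burr [0.5491 0.2814 0.0789] 0.0003151248720212436
(array([0.46017159, 0.21208394, 0.06856696]), np.float64(0.0010420765445259288))
(array([0.45887614, 0.13616925, 0.08017926]), np.float64(0.0030358094150017448))
(array([0.63563503, 0.20923964, 0.07480232]), np.float64(0.004772525413378938))
collet [ 0.5172 -0.1615  0.0947] 0.0049221977604615805
handle [ 0.5723 -0.2557  0.0992] 0.0007247575348083897 0.10913329317078677
```

View pics/c1.png

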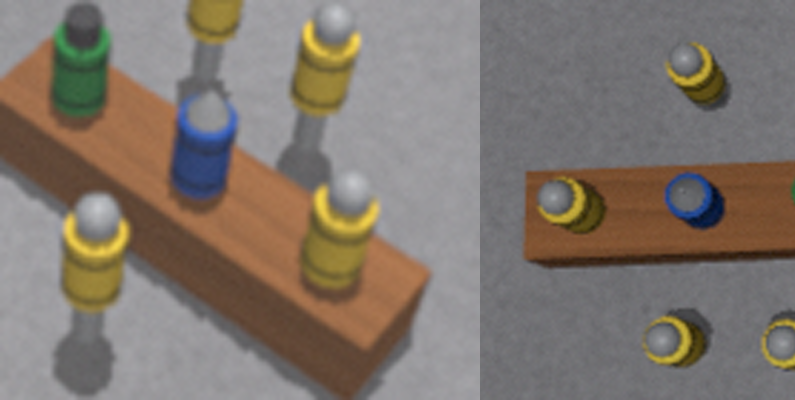

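The yellow candidates in the scene picture are (414,273), standing in the rack with y=0.28, and three free-standing ones at (411,233), (385,211) and (356,279). The crop shows the rack one is ball-headed, and it is the farthest left, so it is the target. Green and blue are other tools.

```bash
cat >> h.py <<'E'
def plan(pos,yaw,n,g=-1):
    """rows to TCP pos, tool pointing down, tool y at world angle yaw(deg)"""
    s=manip.get_state(); q=s["ee_rot"]; r0=R.from_quat([q[1],q[2],q[3],q[0]]); p=np.array(s["position"])
    y=np.radians(yaw); Y=np.array([np.cos(y),np.sin(y),0]); Z=np.array([0,0,-1.])
    rt=R.from_matrix(np.c_[np.cross(Y,Z),Y,Z]); rv=(r0.inv()*rt).as_rotvec()
    d=(np.array(pos)-p)/n
    for i in range(n):
        r=r0*R.from_rotvec(rv*i/n)
        print((r.inv().apply(d)*100).round(2).tolist()+np.degrees(rv/n).round(2).tolist()+[g])
def st():
    s=manip.get_state(); print(round(s["clock"],2),np.round(s["position"],4),np.round(s["ee_rot"],3),np.round(s["contact_force"],1),s["width"],s["gripper_force"])
E
python3 -c "
from h import *
plan([.549,.281,.17],0,15)"
```

```text
[-3.06, -1.08, 0.21, 0.0, -0.0, 5.01, -1]
[-3.14, -0.81, 0.21, 0.0, -0.0, 5.01, -1]
[-3.2, -0.54, 0.21, 0.0, -0.0, 5.01, -1]
[-3.23, -0.25, 0.21, 0.0, -0.0, 5.01, -1]
[-3.24, 0.03, 0.21, 0.0, -0.0, 5.01, -1]
[-3.23, 0.31, 0.21, 0.0, -0.0, 5.01, -1]
[-3.19, 0.59, 0.21, 0.0, -0.0, 5.01, -1]
[-3.12, 0.87, 0.21, 0.0, -0.0, 5.01, -1]
[-3.04, 1.14, 0.21, 0.0, -0.0, 5.01, -1]
[-2.92, 1.4, 0.21, 0.0, -0.0, 5.01, -1]
[-2.79, 1.65, 0.21, 0.0, -0.0, 5.01, -1]
[-2.64, 1.89, 0.21, 0.0, -0.0, 5.01, -1]
[-2.46, 2.11, 0.21, 0.0, -0.0, 5.01, -1]
[-2.27, 2.32, 0.21, 0.0, -0.0, 5.01, -1]
[-2.06, 2.51, 0.21, 0.0, -0.0, 5.01, -1]
```

>>> servo_tool(
  increments=[
    [-3.06,-1.08,0.2,0,0,5,-1],
    [-3.14,-0.81,0.2,0,0,5,-1],
    [-3.2,-0.54,0.2,0,0,5,-1],
    [-3.23,-0.25,0.2,0,0,5,-1],
    [-3.24,0,0.2,0,0,5,-1],
  ],
)

```text
clock: 1.0
position: [0.2824, 0.4633, 0.192]
ee_rot: [0.0, 0.343, 0.939, 0.0]
contact_force: [-0.1, 0.1, -1.4]
width: 0.0852
gripper_force: 0.0
```

>>> servo_tool(
  increments=[
    [-3.23,0.3,0.2,0,0,5,-1],
    [-3.2,0.6,0.2,0,0,5,-1],
    [-3.12,0.87,0.2,0,0,5,-1],
    [-3.04,1.14,0.2,0,0,5,-1],
    [-2.92,1.4,0.2,0,0,5,-1],
  ],
)

```text
clock: 1.5
position: [0.4164, 0.3716, 0.182]
ee_rot: [0.0, 0.538, 0.843, 0.0]
contact_force: [-0.2, 0.4, 0.3]
width: 0.0856
gripper_force: 0.0
```

>>> servo_tool(
  increments=[
    [-2.8,1.65,0.2,0,0,5,-1],
    [-2.64,1.9,0.2,0,0,5,-1],
    [-2.46,2.1,0.2,0,0,5,-1],
    [-2.27,2.3,0.2,0,0,5,-1],
    [-2.06,2.5,0.2,0,0,5,-1],
  ],
)

```text
clock: 2.0
position: [0.5502, 0.2801, 0.1719]
ee_rot: [-0.0, 0.708, 0.706, 0.0]
contact_force: [0.9, 0.3, 0.1]
width: 0.0855
gripper_force: 0.0
```

```bash
python3 -c "
from h import *
st()
for n in('scene','top'):
  for r in finder.tip_of('ball_burr_center',n)[:4]: print(n,np.round(r['at'],1),round(r['p'],2),atz(n,r['at'],.074).round(4))
plan([.549,.281,.068],0,5)"
```

```text
2.0 [0.5502 0.2801 0.1719] [-0.     0.708  0.706  0.   ] [0.9 0.3 0.1] 0.08551933002107528 0.0
scene [409.8 233.1] 0.86 [0.4662 0.2121 0.074 ]
scene [351.7 279.5] 0.71 [0.6404 0.2048 0.074 ]
scene [417.  271.5] 0.69 [0.5373 0.2812 0.074 ]
top [214.6 250.5] 0.76 [0.459  0.2152 0.074 ]
top [180.4 200.5] 0.57 [0.5506 0.2843 0.074 ]
top [224.5 154.8] 0.54 [0.6397 0.2069 0.074 ]
top [261.8 249.6] 0.54 [0.4617 0.1293 0.074 ]
[0.06, -0.08, 2.06, 0.02, 0.02, -0.03, -1]
[0.05, -0.08, 2.06, 0.02, 0.02, -0.03, -1]
[0.05, -0.08, 2.07, 0.02, 0.02, -0.03, -1]
[0.05, -0.08, 2.07, 0.02, 0.02, -0.03, -1]
[0.05, -0.07, 2.07, 0.02, 0.02, -0.03, -1]
```

>>> servo_tool(
  increments=[
    [-0.05,-0.05,2.1,0,0,0,-1],
    [-0.05,-0.05,2.1,0,0,0,-1],
    [0,0,2.1,0,0,0,-1],
    [0,0,2.0,0,0,0,-1],
    [0,0,2.0,0,0,0,-1],
  ],
)

```text
clock: 2.6
position: [0.5475, 0.2805, 0.0683]
ee_rot: [-0.0, 0.706, 0.708, 0.0]
contact_force: [-0.4, -0.0, -0.7]
width: 0.0852
gripper_force: 0.0
```

>>> servo_tool(
  increments=[
    [0,0,0,0,0,0,-0.3],
    [0,0,0,0,0,0,0],
    [0,0,0,0,0,0,0.2],
    [0,0,0,0,0,0,0.4],
    [0,0,0,0,0,0,1],
  ],
  squeeze=40,
)

```text
clock: 3.1
position: [0.5487, 0.2804, 0.0703]
ee_rot: [0.0, 0.706, 0.708, 0.001]
contact_force: [-0.7, 0.2, 3.5]
width: 0.0193
gripper_force: 38.9
```

>>> servo_tool(
  increments=[
    [0,0,0,0,0,0,1],
    [0,0,0,0,0,0,1],
    [0,0,0,0,0,0,1],
    [0,0,0,0,0,0,1],
    [0,0,0,0,0,0,1],
  ],
)

```text
clock: 3.6
position: [0.5487, 0.2803, 0.0703]
ee_rot: [0.0, 0.706, 0.708, 0.001]
contact_force: [-1.1, 0.3, 6.3]
width: 0.0191
gripper_force: 39.0
```

```bash
python3 -c "
from h import *
st()
a=optics.get_image('scene')[195:315,340:480];b=optics.get_image('top')[140:260,120:260]
cv2.imwrite('pics/g.png',np.hstack([cv2.resize(x,(398,342),interpolation=2) for x in(a,b)])[:,:,::-1])"
```

```text
3.6 [0.5487 0.2803 0.0703] [0.    0.706 0.708 0.001] [-1.1  0.3  6.3] 0.019054642804511097 38.987377882003784
```

View pics/g.png

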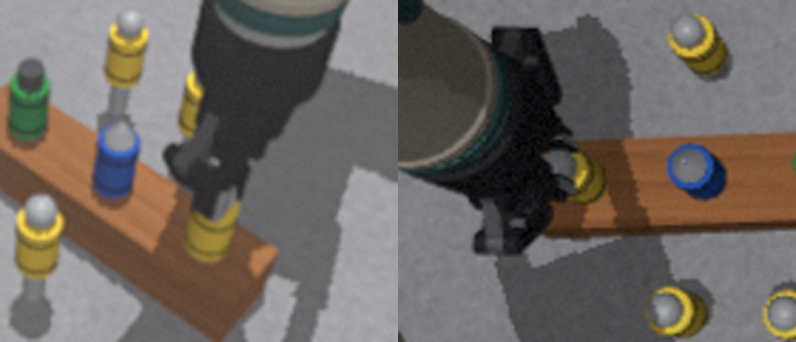

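```bash
python3 -c "
from h import *
for n in('scene','top'):
  for z in (.05,.062,.074,.098,.107,.118): print(n,z,proj(n,[.5487,.2803,z]).round(1))
  for r in finder.silhouettes('ball_burr_center',n)[:4]: print(n,r['box'],r['p'])
"
```

```text
scene 0.05 [411.1 281.9]
scene 0.062 [412.1 278.3]
scene 0.074 [413.1 274.7]
scene 0.098 [415.3 267.1]
scene 0.107 [416.1 264.2]
scene 0.118 [417.1 260.5]
scene [355.1, 281.4, 15.1, 36.5] 0.67
scene [384.5, 215.6, 20.3, 40.1] 0.6
scene [414.7, 277.4, 17.0, 26.1] 0.53
scene [409.0, 234.8, 7.7, 19.6] 0.49
top 0.05 [186.4 203.7]
top 0.062 [184.5 202.6]
top 0.074 [182.4 201.5]
top 0.098 [178.2 199.2]
top 0.107 [176.5 198.3]
top 0.118 [174.5 197.2]
top [258.6, 250.7, 19.1, 18.6] 0.7
top [219.2, 250.2, 22.9, 14.4] 0.65
top [225.7, 155.6, 20.3, 22.9] 0.65
top [182.4, 201.8, 23.1, 20.0] 0.58
```

```bash
python3 -c "
from h import *
a=optics.get_image('scene')[230:300,380:450];b=optics.get_image('top')[165:235,145:215]
a=cv2.resize(a,(400,400),interpolation=2);b=cv2.resize(b,(400,400),interpolation=2)
cv2.imwrite('pics/g2.png',np.clip(np.hstack([a,b]).astype(float)*1.6,0,255).astype(np.uint8)[:,:,::-1])
print(manip.get_state()['moment'], optics.get_calibration('scene')['world_to_cam'])"
```

```text
[-0.00869398  0.18736464 -0.03245208] [[-0.71744376  0.69652407 -0.01134323  0.38189519]
 [ 0.49181575  0.49492089 -0.71635926 -0.22492865]
 [-0.49334746 -0.51952626 -0.69763941  1.19450699]
 [ 0.          0.          0.          1.        ]]
```

View pics/g2.png

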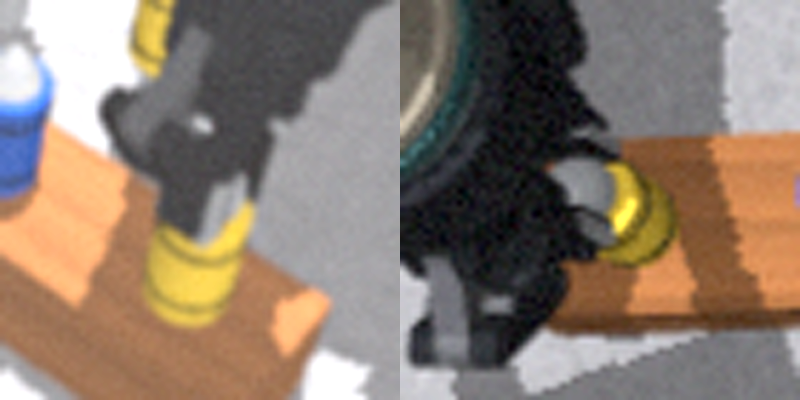

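The picture shows the fingertips only just reaching the top of the sleeve, around scene (415,271). With a width of 19 mm, they hold the ball rather than the sleeve. I'll open, go about 10 mm lower and regrip.

>>> servo_tool(
  increments=[
    [0,0,0,0,0,0,0.3],
    [0,0,0,0,0,0,-0.2],
    [0,0,0,0,0,0,-0.5],
    [0,0,0,0,0,0,-0.5],
    [0,0,0,0,0,0,-0.5],
  ],
)

```text
clock: 4.4
position: [0.548, 0.2799, 0.0687]
ee_rot: [-0.0, 0.706, 0.708, -0.0]
contact_force: [-0.7, -0.7, -0.1]
width: 0.0641
gripper_force: 0.0
```

```bash
python3 -c "
from h import *
st()
a=optics.get_image('scene')[200:310,360:470];b=optics.get_image('top')[150:260,120:230]
a=cv2.resize(a,(400,400),interpolation=2);b=cv2.resize(b,(400,400),interpolation=2)
x,y,z=manip.get_state()['position']
im=np.clip(np.hstack([a,b]).astype(float)*1.6,0,255).astype(np.uint8)
for dx in(-.057,-.03,0,.03,.057):
  for zz in (z-.008,):
    p=(proj('scene',[x+dx,y,zz])-[360,200])*400/110; q=(proj('top',[x+dx,y,zz])-[120,150])*400/110
    cv2.circle(im,(int(p[0]),int(p[1])),3,(255,0,0),-1); cv2.circle(im,(int(q[0])+400,int(q[1])),3,(255,0,0),-1)
cv2.imwrite('pics/g3.png',im[:,:,::-1])"
```

```text
4.4 [0.548  0.2799 0.0687] [-0.     0.706  0.708 -0.   ] [-0.7 -0.7 -0.1] 0.06408793013505348 0.0
```

View pics/g3.png

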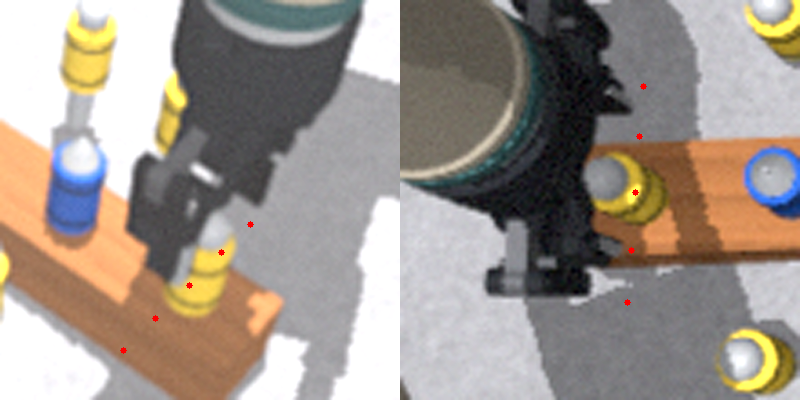

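>>> servo_tool(
  increments=[
    [0,0,0.2,0,0,0,-0.5],
    [0,0,0.2,0,0,0,-0.5],
    [0,0,0.2,0,0,0,-0.5],
    [0,0,0.2,0,0,0,-0.5],
    [0,0,0.2,0,0,0,-0.5],
  ],
)

```text
clock: 5.0
position: [0.5481, 0.28, 0.0587]
ee_rot: [-0.0, 0.706, 0.708, -0.0]
contact_force: [1.4, 1.0, -0.2]
width: 0.0639
gripper_force: 0.0
```

>>> servo_tool(
  increments=[
    [0,0,0,0,0,0,-0.3],
    [0,0,0,0,0,0,0],
    [0,0,0,0,0,0,0.2],
    [0,0,0,0,0,0,0.4],
    [0,0,0,0,0,0,1],
  ],
  squeeze=25,
)

```text
clock: 5.5
position: [0.5481, 0.28, 0.0592]
ee_rot: [-0.0, 0.706, 0.708, 0.0]
contact_force: [-1.0, 0.1, 1.6]
width: 0.0282
gripper_force: 24.6
```

>>> servo_tool(
  increments=[
    [0,0,0,0,0,0,0.2],
    [0,0,0,0,0,0,0],
    [0,0,0,0,0,0,-0.2],
    [0,0,0.2,0,0,0,-0.3],
    [0,0,0.2,0,0,0,-0.3],
  ],
)

```text
clock: 6.0
position: [0.5482, 0.28, 0.0548]
ee_rot: [-0.0, 0.706, 0.708, 0.0]
contact_force: [0.6, -0.6, -0.3]
width: 0.0551
gripper_force: 0.0
```

>>> servo_tool(
  increments=[
    [0,0,0.1,0,0,0,-0.3],
    [0,0,0.1,0,0,0,-0.3],
    [0,0,0.1,0,0,0,-0.3],
    [0,0,0.05,0,0,0,-0.3],
    [0,0,0.05,0,0,0,-0.3],
  ],
)

```text
clock: 6.5
position: [0.5482, 0.28, 0.0509]
ee_rot: [0.0, 0.706, 0.708, 0.0]
contact_force: [-0.2, 0.2, -0.2]
width: 0.0553
gripper_force: 0.0
```

>>> servo_tool(
  increments=[
    [0,0,0.05,0,0,0,-0.3],
    [0,0,0.05,0,0,0,-0.3],
    [0,0,0.05,0,0,0,-0.3],
    [0,0,0.05,0,0,0,-0.3],
    [0,0,0.05,0,0,0,-0.3],
  ],
)

```text
clock: 7.0
position: [0.5482, 0.28, 0.0484]
ee_rot: [-0.0, 0.706, 0.708, 0.0]
contact_force: [0.4, -0.6, 0.6]
width: 0.0555
gripper_force: 0.0
```

```bash
python3 -c "
from h import *
st()
a=optics.get_image('scene')[200:310,360:470];b=optics.get_image('top')[150:260,120:230]
a=cv2.resize(a,(400,400),interpolation=2);b=cv2.resize(b,(400,400),interpolation=2)
im=np.clip(np.hstack([a,b]).astype(float)*1.8,0,255).astype(np.uint8)
cv2.imwrite('pics/g4.png',im[:,:,::-1])"
```

```text
7.0 [0.5482 0.28   0.0484] [-0.     0.706  0.708  0.   ] [ 0.4 -0.6  0.6] 0.055498735389938374 0.0
```

View pics/g4.png

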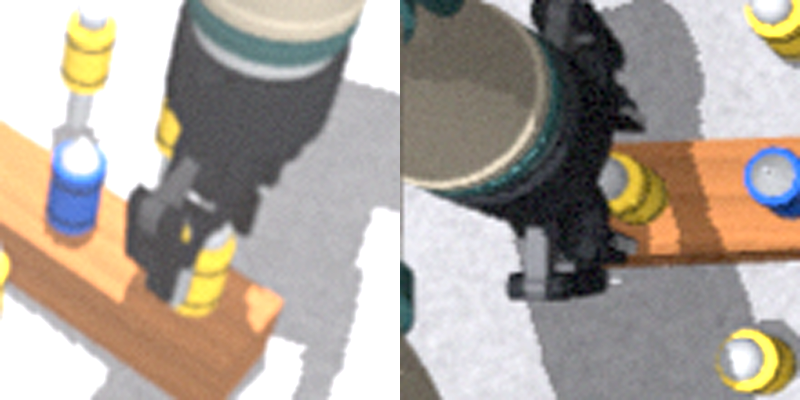

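>>> servo_tool(
  increments=[
    [0,0,0,0,0,0,0],
    [0,0,0,0,0,0,0.1],
    [0,0,0,0,0,0,0.3],
    [0,0,0,0,0,0,0.5],
    [0,0,0,0,0,0,1],
  ],
  squeeze=40,
)

```text
clock: 7.6
position: [0.548, 0.28, 0.0486]
ee_rot: [-0.0, 0.706, 0.708, -0.0]
contact_force: [-0.7, -0.9, 1.9]
width: 0.0285
gripper_force: 39.5
```

>>> servo_tool(
  increments=[
    [0,0,0,0,0,0,1],
    [0,0,-0.5,0,0,0,1],
    [0,0,-1,0,0,0,1],
    [0,0,-1,0,0,0,1],
    [0,0,-1,0,0,0,1],
  ],
)

```text
clock: 8.1
position: [0.5485, 0.2801, 0.0846]
ee_rot: [0.0, 0.706, 0.708, 0.0]
contact_force: [-0.7, -0.1, -2.0]
width: 0.0282
gripper_force: 39.5
```

>>> servo_tool(
  increments=[
    [0,0,-2,0,0,0,1],
    [0,0,-2,0,0,0,1],
    [0,0,-2,0,0,0,1],
    [0,0,-2,0,0,0,1],
    [0,0,-2,0,0,0,1],
  ],
)

```text
clock: 8.6
position: [0.5482, 0.28, 0.1852]
ee_rot: [0.0, 0.706, 0.708, 0.001]
contact_force: [0.3, -0.4, -1.3]
width: 0.0288
gripper_force: 39.5
```

```bash
python3 -c "
from h import *
st()
a=optics.get_image('scene')[170:310,360:500];b=optics.get_image('top')[140:260,110:230]
for n in('scene','top'):
  for r in finder.tip_of('ball_burr_center',n)[:5]: print(n,np.round(r['at'],1),round(r['p'],2))
  for r in finder.silhouettes('ball_burr_center',n)[:5]: print(n,r['box'],round(r['p'],2))
a=cv2.resize(a,(400,400),interpolation=2);b=cv2.resize(b,(400,400),interpolation=2)
im=np.clip(np.hstack([a,b]).astype(float)*1.8,0,255).astype(np.uint8)
cv2.imwrite('pics/g5.png',im[:,:,::-1])"
```

```text
8.6 [0.5482 0.28   0.1852] [0.    0.706 0.708 0.001] [ 0.3 -0.4 -1.3] 0.028798609765018766 39.54075336456299
scene [427.  225.9] 0.96
scene [412.5 233.3] 0.77
scene [277.7 161.1] 0.7
scene [355.  281.2] 0.66
scene [385.  210.9] 0.58
scene [427.6, 230.4, 23.1, 41.5] 0.96
scene [412.5, 235.8, 12.6, 31.5] 0.83
scene [384.5, 214.6, 17.3, 38.6] 0.82
scene [355.5, 281.7, 17.3, 39.2] 0.6
top [257.3 246.7] 0.71
top [218.4 251.4] 0.66
top [150.4 183. ] 0.58
top [225.7, 156.4, 20.7, 19.5] 0.84
top [154.1, 184.5, 32.9, 27.0] 0.8
top [259.6, 250.6, 18.3, 18.5] 0.73
top [217.3, 252.0, 18.4, 15.2] 0.68
top [440.1, 216.6, 91.4, 61.9] 0.63
```

View pics/g5.png

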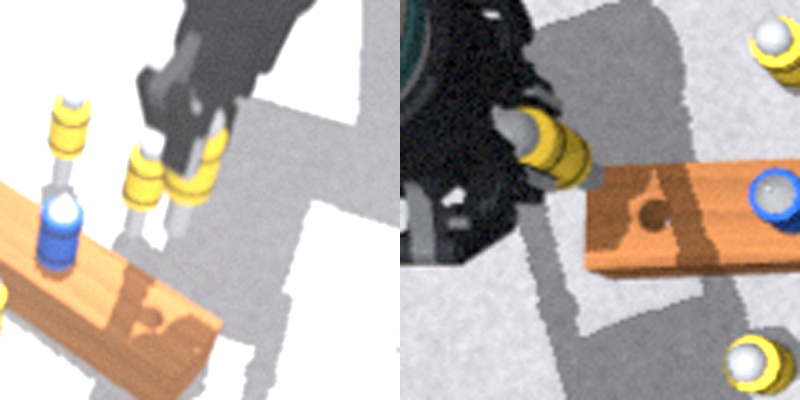

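The burr is lifted; it shows at scene (427,226) and top (150,183), and the rack hole is empty.

```bash
python3 -c "
from h import *
print(tri([427,225.9],[150.4,183]))
for n in('scene','top'):
  print(n,[proj(n,[.548,.2805,.2105+d]).round(1).tolist() for d in(-.07,-.024,0,.024,.044)])
# collet: where face centre projects
r=finder.silhouettes('collet_mouth','top'); print([(x['box'],x['p']) for x in r[:2]])
im=optics.get_image('top'); T=im[185:260,380:465]
g=cv2.cvtColor(cv2.resize(T,None,fx=4,fy=4,interpolation=2),cv2.COLOR_RGB2GRAY)
c=cv2.HoughCircles(cv2.GaussianBlur(g,(5,5),1.5),cv2.HOUGH_GRADIENT,1,5,param1=80,param2=25,minRadius=18,maxRadius=120)
for k in c[0][:8]: p=k[:2]/4+[380-.375,185-.375]; print(p,k[2]/4,atz('top',p,.095).round(4))
"
```

```text
(array([0.55275911, 0.28331552, 0.21662209]), np.float64(0.0015304640125431736))
scene [[419.6, 252.6], [424.3, 235.6], [427.0, 226.0], [429.8, 215.9], [432.2, 207.1]]
top [[169.8, 195.2], [159.8, 189.8], [154.0, 186.6], [147.7, 183.3], [142.2, 180.3]]
[([434.1, 222.5, 103.6, 74.6], 0.79)]
[421.  220.5] 24.0 [ 0.5157 -0.157   0.095 ]
[424.   217.75] 16.15 [ 0.5207 -0.1625  0.095 ]
[419.75 220.25] 24.95 [ 0.5161 -0.1548  0.095 ]
[420.75 218.25] 25.325 [ 0.5197 -0.1567  0.095 ]
[418.75 222.5 ] 22.525 [ 0.512  -0.1528  0.095 ]
[424.75 215.75] 17.95 [ 0.5243 -0.164   0.095 ]
[425.75 218.75] 18.975 [ 0.5189 -0.1656  0.095 ]
[418.75 221.  ] 26.0 [ 0.5147 -0.1529  0.095 ]
```

```bash
python3 -c "
from h import *
for n,C in(('top',(423,219)),('scene',(276,160))):
  im=optics.get_image(n); x0,y0=C[0]-30,C[1]-30
  t=cv2.resize(im[y0:y0+60,x0:x0+60],(720,720),interpolation=2)[:,:720]
  g=cv2.cvtColor(t,cv2.COLOR_RGB2GRAY); th,m=cv2.threshold(g,0,255,cv2.THRESH_BINARY+cv2.THRESH_OTSU)
  cs,_=cv2.findContours(m,cv2.RETR_CCOMP,cv2.CHAIN_APPROX_NONE)
  for c in cs:
    if cv2.contourArea(c)>2500:
      e=cv2.fitEllipse(c); p=(np.array(e[0])-5.5)/12+[x0,y0]; print(n,p.round(2),np.array(e[1])/12,atz(n,p,.095).round(4),cv2.contourArea(c))
  globals()[n]=cv2.resize(t,(400,400))
cv2.imwrite('pics/col.png',np.hstack([top,scene])[:,:,::-1])
K,d,T=cal('scene');
P=np.array([[.518+.032*np.cos(a),-.161+.032*np.sin(a),.095] for a in np.linspace(0,6.28,60)])
e=cv2.fitEllipse(np.array([proj('scene',p) for p in P],np.float32)); print(e, proj('scene',[.518,-.161,.095]))
"
```

```text
top [423.49 217.86] [32.09591675 33.73130035] [ 0.5205 -0.1616  0.095 ] 122407.0
top [423.13 218.38] [10.84449005 11.43010457] [ 0.5195 -0.1609  0.095 ] 13973.0
top [447.28 224.76] [12.2206955  64.59129333] [ 0.5086 -0.2037  0.095 ] 65694.0
top [429.28 191.84] [ 7.72468567 62.66852315] [ 0.5683 -0.1738  0.095 ] 41496.0
scene [248.38 187.86] [3.71404044 8.70146434] [ 0.6336 -0.1244  0.095 ] 3063.0
scene [251.24 172.85] [14.58720907 15.81834539] [ 0.5957 -0.1638  0.095 ] 22097.5
scene [278.42 150.25] [49.23223877 72.38715108] [ 0.4898 -0.1882  0.095 ] 319582.5
((276.7212829589844, 159.64825439453125), (15.411361694335938, 25.587759017944336), 84.79637145996094) [276.73490188 159.45892227]
```

View pics/col.png

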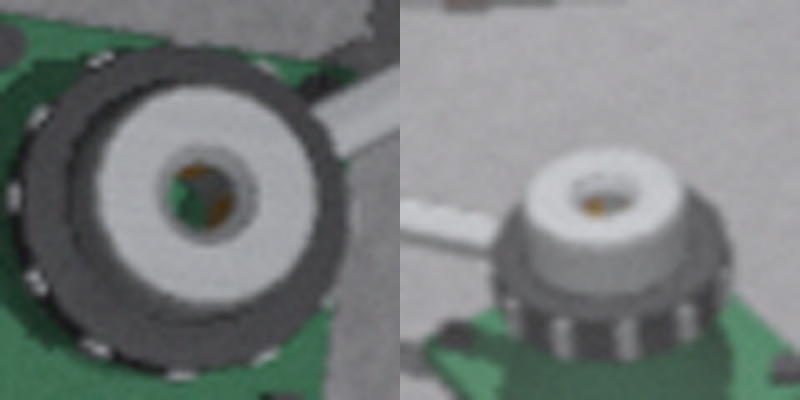

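The collet face is at top (423.4,217.9) and scene (276.8,158.8), which puts the mouth at about (0.519,-0.1615). The mouth is open, with the brass jaws back.

>>> servo_tool(
  increments=[
    [-1.5,-0.1,-0.4,0,0,0,1],
    [-3,-0.2,-0.4,0,0,0,1],
    [-3,-0.2,-0.4,0,0,0,1],
    [-3,-0.2,-0.3,0,0,0,1],
    [-3,-0.2,0,0,0,0,1],
  ],
)

```text
clock: 9.6
position: [0.5393, 0.1428, 0.1991]
ee_rot: [0.001, 0.706, 0.708, 0.0]
contact_force: [-0.1, 0.0, -1.4]
width: 0.0286
gripper_force: 39.6
```

>>> servo_tool(
  increments=[
    [-3,-0.2,0,0,0,0,1],
    [-3,-0.2,0,0,0,0,1],
    [-3,-0.2,0,0,0,0,1],
    [-3,-0.2,0,0,0,0,1],
    [-3,-0.2,0,0,0,0,1],
  ],
)

```text
clock: 10.1
position: [0.5289, -0.0072, 0.1986]
ee_rot: [0.0, 0.707, 0.708, -0.0]
contact_force: [0.8, -0.4, -1.4]
width: 0.0287
gripper_force: 39.6
```

>>> servo_tool(
  increments=[
    [-3,-0.2,0,0,0,0,1],
    [-3,-0.2,0,0,0,0,1],
    [-3,-0.2,0,0,0,0,1],
    [-3,-0.2,0,0,0,0,1],
    [-2.6,-0.2,0,0,0,0,1],
  ],
)

```text
clock: 10.6
position: [0.519, -0.1534, 0.1986]
ee_rot: [0.0, 0.707, 0.708, -0.0]
contact_force: [-0.1, -0.2, -0.9]
width: 0.0286
gripper_force: 39.6
```

```bash
cat >> h.py <<'E'
def look(dz=.0256):
    """compare burr's yellow sleeve with that predicted at the TCP"""
    s=manip.get_state(); p=np.array(s["position"]); st()
    A=np.linspace(0,2*np.pi,25)
    for n in("scene","top"):
        r=[x for x in finder.silhouettes("ball_burr_center",n) if np.hypot(*(np.array(x["box"][:2])-proj(n,p+[0,0,dz])))<25]
        t=[x for x in finder.tip_of("ball_burr_center",n) if np.hypot(*(x["at"]-proj(n,p+[0,0,dz])))<25]
        print(n,"pred",proj(n,p+[0,0,dz]).round(1),"tip",[np.round(x["at"],1).tolist() for x in t[:1]],"box",[np.round(x["box"],1).tolist() for x in r[:1]])
        im=cv2.cvtColor(optics.get_image(n),cv2.COLOR_RGB2HSV); c=proj(n,p+[0,0,dz])
        m=cv2.inRange(im,(20,120,60),(35,255,255)); k=np.zeros_like(m); cv2.circle(k,tuple(int(v) for v in c),22,255,-1); m&=k
        ys,xs=np.nonzero(m); print("  yellow n",len(xs),"x",xs.min(),xs.max(),"y",ys.min(),ys.max())
        Q=np.array([proj(n,p+[.015*np.cos(a),.015*np.sin(a),dz+h]) for a in A for h in(-.024,.024)]); print("  pred x",Q[:,0].min().round(1),Q[:,0].max().round(1),"y",Q[:,1].min().round(1),Q[:,1].max().round(1))
E
python3 -c "
from h import *
look()"
```

```text
10.6 [ 0.519  -0.1534  0.1986] [ 0.     0.707  0.708 -0.   ] [-0.1 -0.2 -0.9] 0.02857795295185218 39.610902070999146
scene pred [273.7 115.5] tip [] box []
  yellow n 192 x 269 280 y 103 126
  pred x 266.0 281.1 y 102.7 128.2
top pred [439.3 207.2] tip [] box []
  yellow n 196 x 425 440 y 195 217
  pred x 425.3 454.5 y 194.2 219.3
```

>>> servo_tool(
  increments=[
    [-0.4,0,0,0,0,0,1],
    [-0.4,0,1,0,0,0,1],
    [0,0,1.5,0,0,0,1],
    [0,0,1.5,0,0,0,1],
    [0,0,1,0,0,0,1],
  ],
)

```text
clock: 11.4
position: [0.5192, -0.1585, 0.1466]
ee_rot: [-0.001, 0.706, 0.708, -0.0]
contact_force: [0.2, -0.4, -1.1]
width: 0.0286
gripper_force: 39.6
```

```bash
python3 -c "
from h import *
look()
# burr shank end predicted vs mouth in top
im=optics.get_image('top')
cv2.imwrite('pics/ins.png',np.hstack([cv2.resize(x,(400,400),interpolation=2) for x in(optics.get_image('scene')[105:185,235:315],im[175:255,385:465])])[:,:,::-1])"
```

```text
11.4 [ 0.5192 -0.1585  0.1466] [-0.001  0.706  0.708 -0.   ] [ 0.2 -0.4 -1.1] 0.028590865983931037 39.59238588809967
scene pred [274.2 134. ] tip [[273.1, 112.0]] box [[274.1, 118.7, 10.9, 43.2]]
  yellow n 163 x 271 280 y 123 144
  pred x 266.9 281.3 y 121.8 146.1
top pred [433.4 212.2] tip [[436.9, 209.0]] box [[432.2, 205.1, 18.6, 24.3]]
  yellow n 158 x 422 435 y 201 221
  pred x 420.5 447.2 y 200.4 223.2
```

View pics/ins.png

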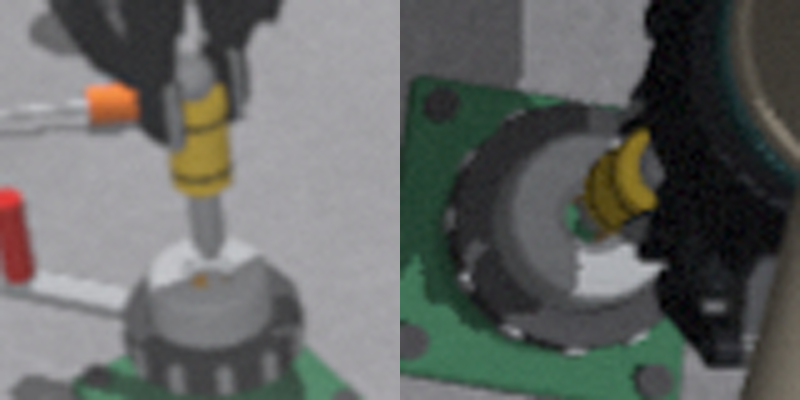

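The shank end hovers just above the mouth at scene (276.6,155) and the burr is upright. It needs a further 3 mm toward -y, then the insertion.

>>> servo_tool(
  increments=[
    [-0.15,0,0,0,0,0,1],
    [-0.15,0,0,0,0,0,1],
    [0,0,0.4,0,0,0,1],
    [0,0,0.4,0,0,0,1],
    [0,0,0.4,0,0,0,1],
  ],
)

```text
clock: 12.3
position: [0.5198, -0.162, 0.1359]
ee_rot: [-0.0, 0.706, 0.708, -0.0]
contact_force: [0.3, -0.4, -1.3]
width: 0.0283
gripper_force: 39.6
```

>>> servo_tool(
  increments=[
    [0,0,0.3,0,0,0,1],
    [0,0,0.3,0,0,0,1],
    [0,0,0.2,0,0,0,1],
    [0,0,0.2,0,0,0,1],
    [0,0,0,0,0,0,1],
  ],
)

```text
clock: 12.8
position: [0.5199, -0.162, 0.1261]
ee_rot: [-0.0, 0.706, 0.708, -0.0]
contact_force: [0.4, 0.7, -0.4]
width: 0.0283
gripper_force: 39.6
```

>>> servo_tool(
  increments=[
    [0,0,0.4,0,0,0,1],
    [0,0,0.4,0,0,0,1],
    [0,0,0.4,0,0,0,1],
    [0,0,0.4,0,0,0,1],
    [0,0,0.4,0,0,0,1],
  ],
)

```text
clock: 13.3
position: [0.52, -0.1621, 0.1059]
ee_rot: [-0.0, 0.706, 0.708, -0.0]
contact_force: [-0.2, 0.0, -0.9]
width: 0.0285
gripper_force: 39.6
```

>>> servo_tool(
  increments=[
    [0,0,0.3,0,0,0,1],
    [0,0,0.2,0,0,0,1],
    [0,0,0.2,0,0,0,1],
    [0,0,0.2,0,0,0,1],
    [0,0,0.1,0,0,0,1],
  ],
)

```text
clock: 13.8
position: [0.52, -0.1621, 0.0962]
ee_rot: [-0.0, 0.706, 0.708, 0.0]
contact_force: [0.5, 1.2, -1.5]
width: 0.0287
gripper_force: 39.6
```

>>> servo_tool(
  increments=[
    [0,0,0.1,0,0,0,1],
    [0,0,0.1,0,0,0,1],
    [0,0,0.1,0,0,0,1],
    [0,0,0.05,0,0,0,1],
    [0,0,0,0,0,0,1],
  ],
)

```text
clock: 14.3
position: [0.5202, -0.1622, 0.0935]
ee_rot: [0.0, 0.706, 0.708, 0.0]
contact_force: [-1.3, 1.3, 3.3]
width: 0.0284
gripper_force: 40.1
```

>>> servo_tool(
  increments=[
    [0,0,0.05,0,0,0,1],
    [0,0,0.05,0,0,0,1],
    [0,0,0,0,0,0,1],
    [0,0,0,0,0,0,1],
    [0,0,0,0,0,0,1],
  ],
)

```text
clock: 14.8
position: [0.5202, -0.1623, 0.0934]
ee_rot: [0.001, 0.706, 0.708, 0.0]
contact_force: [-2.6, 0.5, 8.8]
width: 0.0284
gripper_force: 40.7
```

>>> servo_tool(
  increments=[
    [0,0,-0.05,0,0,0,0.4],
    [0,0,-0.05,0,0,0,0.2],
    [0,0,0,0,0,0,0],
    [0,0,0,0,0,0,-0.3],
    [0,0,0,0,0,0,-0.3],
  ],
  squeeze=20,
)

```text
clock: 15.3
position: [0.52, -0.162, 0.0926]
ee_rot: [-0.0, 0.706, 0.708, -0.0]
contact_force: [0.5, 0.3, -0.1]
width: 0.0555
gripper_force: 0.0
```

>>> servo_tool(
  increments=[
    [0,0,-1,0,0,0,-0.3],
    [0,0,-2,0,0,0,-0.3],
    [0,0,-3,0,0,0,-0.3],
    [0,0,-3,0,0,0,-0.3],
    [0,0,-3,0,0,0,-0.3],
  ],
)

```text
clock: 15.8
position: [0.52, -0.1621, 0.2147]
ee_rot: [0.0, 0.706, 0.708, 0.0]
contact_force: [-0.0, 0.3, 0.1]
width: 0.0551
gripper_force: 0.0
```

```bash
python3 -c "
from h import *
st()
D={}
for n in('scene','top'):
  for l in('ball_burr_center','handle'):
    for r in finder.tip_of(l,n)[:6]:
      if l=='handle' or np.hypot(*(r['at']-proj(n,[.52,-.162,.119])))<15: print(n,l,np.round(r['at'],1),round(r['p'],2)); D.setdefault((n,l),r['at'])
  print('pred burr',proj(n,[.52,-.162,.119]))
for l in('ball_burr_center','handle'):
  if ('scene',l) in D and ('top',l) in D: print(l,tri(D['scene',l],D['top',l]))
# red handle centroid
for n in('scene','top'):
  im=cv2.cvtColor(optics.get_image(n),cv2.COLOR_RGB2HSV); m=cv2.inRange(im,(0,150,60),(6,255,255))|cv2.inRange(im,(174,150,60),(180,255,255))
  c=proj(n,[.573,-.257,.096]); k=np.zeros_like(m); cv2.circle(k,tuple(int(v) for v in c),22,255,-1); ys,xs=np.nonzero(m&k); print(n,'red',len(xs),xs.mean(),ys.mean(),xs.min(),xs.max(),ys.min(),ys.max(),'pred top/bot',proj(n,[.575,-.257,.117]),proj(n,[.575,-.257,.068]))
"
```

```text
15.8 [ 0.52   -0.1621  0.2147] [0.    0.706 0.708 0.   ] [-0.   0.3  0.1] 0.05510225041808643 0.0
scene handle [236.2 151.6] 0.76
pred burr [275.02330911 151.84182041]
top ball_burr_center [431.8 207.3] 0.59
pred burr [427.11916353 216.28991353]
scene red 77 236.85714285714286 151.19480519480518 233 240 143 160 pred top/bot [234.48540367 145.9840815 ] [237.48670272 161.39790023]<string>:15: RuntimeWarning: Mean of empty slice.
  ret = ret.dtype.type(ret / rcount)
Traceback (most recent call last):
ValueError: zero-size array to reduction operation minimum which has no identity
```

```bash
python3 -c "
from h import *
plan([.573,-.2575,.19],29,5,-.3)"
```

```text
[-1.92, 1.07, 0.44, -0.02, -0.01, -5.78, -0.3]
[-2.02, 0.87, 0.44, -0.02, -0.01, -5.78, -0.3]
[-2.09, 0.66, 0.44, -0.02, -0.01, -5.78, -0.3]
[-2.15, 0.45, 0.44, -0.02, -0.01, -5.78, -0.3]
[-2.18, 0.23, 0.44, -0.02, -0.01, -5.78, -0.3]
```

>>> servo_tool(
  increments=[
    [-1.92,1.07,0.4,0,0,-5.8,-0.3],
    [-2.02,0.87,0.4,0,0,-5.8,-0.3],
    [-2.1,0.66,0.4,0,0,-5.8,-0.3],
    [-2.15,0.45,0.4,0,0,-5.8,-0.3],
    [-2.18,0.23,0.4,0,0,-5.8,-0.3],
  ],
)

```text
clock: 16.6
position: [0.5733, -0.2582, 0.1909]
ee_rot: [-0.002, 0.505, 0.863, 0.0]
contact_force: [0.6, 0.5, -0.5]
width: 0.0557
gripper_force: 0.0
```

>>> servo_tool(
  increments=[
    [0,0,2.4,0,0,0,-0.3],
    [0,0,2.4,0,0,0,-0.3],
    [0,0,2.4,0,0,0,-0.3],
    [0,0,1.0,0,0,0,-0.3],
    [0,0,0.5,0,0,0,-0.3],
  ],
)

```text
clock: 17.1
position: [0.5726, -0.2573, 0.1038]
ee_rot: [-0.002, 0.507, 0.862, 0.0]
contact_force: [-0.3, 0.4, 0.2]
width: 0.0554
gripper_force: 0.0
```

```bash
python3 -c "
from h import *
st()
plan([.573,-.2575,.055],29,5,-.3)"
```

```text
17.1 [ 0.5726 -0.2573  0.1038] [-0.002  0.507  0.862  0.   ] [-0.3  0.4  0.2] 0.055418854089854884 0.0
[-0.01, 0.01, 0.98, -0.02, -0.04, 0.02, -0.3]
[-0.01, 0.01, 0.98, -0.02, -0.04, 0.02, -0.3]
[-0.01, 0.01, 0.98, -0.02, -0.04, 0.02, -0.3]
[-0.01, 0.01, 0.98, -0.02, -0.04, 0.02, -0.3]
[-0.01, 0.01, 0.98, -0.02, -0.04, 0.02, -0.3]
```

>>> servo_tool(
  increments=[
    [0,0,1,0,0,0,-0.3],
    [0,0,1,0,0,0,-0.3],
    [0,0,1,0,0,0,-0.3],
    [0,0,1,0,0,0,-0.3],
    [0,0,1,0,0,0,-0.3],
  ],
)

```text
clock: 17.6
position: [0.5738, -0.2579, 0.0552]
ee_rot: [0.0, 0.507, 0.862, 0.0]
contact_force: [0.1, 0.7, -0.1]
width: 0.0556
gripper_force: 0.0
```

>>> servo_tool(
  increments=[
    [0,0,0,0,0,0,0],
    [0,0,0,0,0,0,0.2],
    [0,0,0,0,0,0,0.4],
    [0,0,0,0,0,0,0.6],
    [0,0,0,0,0,0,1],
  ],
  squeeze=20,
)

```text
clock: 18.1
position: [0.574, -0.2584, 0.0565]
ee_rot: [0.001, 0.507, 0.862, -0.0]
contact_force: [-1.5, -0.4, 1.6]
width: 0.0173
gripper_force: 19.8
```

>>> servo_tool(
  increments=[
    [0.01,-0.38,0,0,0,2,1],
    [0.03,-0.77,0,0,0,4,1],
    [0.04,-0.96,0,0,0,5,1],
    [0.04,-0.96,0,0,0,5,1],
    [0.04,-0.96,0,0,0,5,1],
  ],
)

```text
clock: 18.6
position: [0.5361, -0.2712, 0.0565]
ee_rot: [0.001, 0.657, 0.754, 0.0]
contact_force: [0.5, 0.8, 2.6]
width: 0.0173
gripper_force: 20.0
```

>>> servo_tool(
  increments=[
    [0.04,-0.96,0,0,0,5,1],
    [0.04,-0.96,0,0,0,5,1],
    [0.04,-0.96,0,0,0,5,1],
    [0.04,-0.96,0,0,0,5,1],
    [0.04,-0.96,0,0,0,5,1],
  ],
)

```text
clock: 19.1
position: [0.4885, -0.2674, 0.0565]
ee_rot: [0.001, 0.805, 0.593, 0.001]
contact_force: [1.9, 1.0, 2.7]
width: 0.0174
gripper_force: 20.0
```

```bash
cat >> h.py <<'E'
def hand():
    st(); s=manip.get_state(); d=np.array(s["position"])[:2]-[.5202,-.1623]; q=s["ee_rot"]
    Y=R.from_quat([q[1],q[2],q[3],q[0]]).as_matrix()[:,1]
    print("phi",np.degrees(np.arctan2(d[1],d[0])).round(1),"r",np.hypot(*d).round(4),"yaw",np.degrees(np.arctan2(Y[1],Y[0])).round(1),"tang force",round(float(np.dot(s["contact_force"],Y)),1))
E
python3 -c "
from h import *
hand()"
```

```text
19.1 [ 0.4885 -0.2674  0.0565] [0.001 0.805 0.593 0.001] [1.9 1.  2.7] 0.017351989335154618 19.97497469186783
phi -106.8 r 0.1098 yaw -17.2 tang force 1.5
```

Following the circle well: 46° swung so far. Continuing.

>>> servo_tool(
  increments=[
    [0.03,-0.77,0,0,0,4,1],
    [0.03,-0.77,0,0,0,4,1],
    [0.01,-0.58,0,0,0,3,1],
    [0.01,-0.38,0,0,0,2,1],
    [0.01,-0.38,0,0,0,2,1],
  ],
)

```text
clock: 19.6
position: [0.4626, -0.2556, 0.0565]
ee_rot: [0.001, 0.875, 0.484, 0.001]
contact_force: [1.7, -0.3, 1.8]
width: 0.0175
gripper_force: 19.9
```

>>> servo_tool(
  increments=[
    [0.01,-0.38,0,0,0,2,1],
    [0.01,-0.38,0,0,0,2,1],
    [0.01,-0.38,0,0,0,2,1],
    [0,0,0,0,0,0,1],
    [0,0,0,0,0,0,1],
  ],
)

```text
clock: 20.1
position: [0.453, -0.2489, 0.0565]
ee_rot: [0.0, 0.898, 0.439, 0.0]
contact_force: [-0.2, -0.7, 5.2]
width: 0.0172
gripper_force: 20.2
```

```bash
python3 -c "
from h import *
hand()"
```

```text
20.1 [ 0.453  -0.2489  0.0565] [0.    0.898 0.439 0.   ] [-0.2 -0.7  5.2] 0.017225619208047188 20.19726186990738
phi -127.8 r 0.1096 yaw -37.9 tang force 0.3
```

>>> servo_tool(
  increments=[
    [0.01,-0.38,0,0,0,2,1],
    [0.01,-0.38,0,0,0,2,1],
    [0.01,-0.38,0,0,0,2,1],
    [0,0,0,0,0,0,1],
    [0,0,0,0,0,0,1],
  ],
)

```text
clock: 20.6
position: [0.4448, -0.2418, 0.0564]
ee_rot: [0.001, 0.92, 0.392, 0.0]
contact_force: [0.5, -0.2, 6.0]
width: 0.017
gripper_force: 20.4
```

```bash
python3 -c "
from h import *
hand()"
```

```text
20.6 [ 0.4448 -0.2418  0.0564] [0.001 0.92  0.392 0.   ] [ 0.5 -0.2  6. ] 0.01698506091236946 20.3783056139946
phi -133.5 r 0.1096 yaw -43.8 tang force 0.5
```

>>> servo_tool(
  increments=[
    [0.01,-0.38,0,0,0,2,1],
    [0.01,-0.38,0,0,0,2,1],
    [0.01,-0.38,0,0,0,2,1],
    [0,0,0,0,0,0,1],
    [0,0,0,0,0,0,1],
  ],
)

```text
clock: 21.1
position: [0.4461, -0.2416, 0.0567]
ee_rot: [0.01, 0.939, 0.343, 0.006]
contact_force: [15.8, -17.5, -15.0]
width: 0.017
gripper_force: 23.9
```

```bash
python3 -c "
from h import *
hand()"
```

```text
21.1 [ 0.4461 -0.2416  0.0567] [0.01  0.939 0.343 0.006] [ 15.8 -17.5 -15. ] 0.017037271656932154 23.945226073265076
phi -133.1 r 0.1085 yaw -49.8 tang force 23.2
```

The nut is at its stop, pushing back with about 23 N tangentially. I'll release while still pushing, then lift.

>>> servo_tool(
  increments=[
    [0,0,0,0,0,0,0.4],
    [0,0,0,0,0,0,0.1],
    [0,0,0,0,0,0,-0.2],
    [0,0,0,0,0,0,-0.3],
    [0,0,0,0,0,0,-0.3],
  ],
)

```text
clock: 21.6
position: [0.4356, -0.232, 0.0555]
ee_rot: [-0.001, 0.939, 0.343, -0.0]
contact_force: [0.5, 0.5, 0.4]
width: 0.0558
gripper_force: 0.0
```

```bash
python3 -c "
from h import *
hand()"
```

```text
21.6 [ 0.4356 -0.232   0.0555] [-0.001  0.939  0.343 -0.   ] [0.5 0.5 0.4] 0.05578789251430483 0.03493986208923161
phi -140.5 r 0.1096 yaw -49.9 tang force -0.1
```

>>> servo_tool(
  increments=[
    [0,0.5,0,0,0,0,-0.3],
    [0,0.5,0,0,0,0,-0.3],
    [0,0,-1,0,0,0,-0.3],
    [0,0,-2,0,0,0,-0.3],
    [0,0,-3,0,0,0,-0.3],
  ],
)

```text
clock: 22.1
position: [0.4418, -0.2397, 0.1158]
ee_rot: [-0.002, 0.939, 0.343, -0.001]
contact_force: [0.0, -0.6, 0.4]
width: 0.0553
gripper_force: 0.0
```

>>> servo_tool(
  increments=[
    [0,0,-3,0,0,0,-0.3],
    [0,0,-3,0,0,0,-0.3],
    [-3,0,-2,0,0,0,-0.3],
    [-4,0,0,0,0,0,-0.3],
    [-4,0,0,0,0,0,-0.3],
  ],
)

```text
clock: 22.6
position: [0.3585, -0.3122, 0.1977]
ee_rot: [0.001, 0.939, 0.344, 0.001]
contact_force: [-0.8, 0.5, -0.4]
width: 0.0554
gripper_force: 0.0
```

```bash
python3 -c "
from h import *
st()
D={}
for n in('scene','top'):
  print(n,'burr pred',proj(n,[.5202,-.1623,.119]).round(1),'handle pred',proj(n,[.4448,-.2424,.096]).round(1))
  for l in('ball_burr_center','handle'):
    for r in finder.tip_of(l,n)[:6]:
      if l=='handle' or np.hypot(*(r['at']-proj(n,[.52,-.162,.119])))<20: print(n,l,np.round(r['at'],1),round(r['p'],2)); D.setdefault((n,l),r['at'])
for l in('ball_burr_center','handle'):
  if ('scene',l) in D and ('top',l) in D: print(l,tri(D['scene',l],D['top',l]))
T=optics.get_image('top'); S=optics.get_image('scene')
for n,im in(('top',T),('scene',S)):
  m=cv2.inRange(cv2.cvtColor(im,cv2.COLOR_RGB2HSV),(20,120,60),(35,255,255)); k=np.zeros_like(m); c=proj(n,[.5202,-.1623,.119]); cv2.circle(k,tuple(int(v) for v in c),22,255,-1); ys,xs=np.nonzero(m&k)
  A=np.linspace(0,6.28,25);Q=np.array([proj(n,[.5202+.015*np.cos(a),-.1623+.015*np.sin(a),.119+h]) for a in A for h in(-.024,.024)])
  print(n,xs.min(),xs.max(),ys.min(),ys.max(),'pred',Q.min(0).round(1),Q.max(0).round(1))
"
```

```text
22.6 [ 0.3585 -0.3122  0.1977] [0.001 0.939 0.344 0.001] [-0.8  0.5 -0.4] 0.05539702447194179 0.0
scene burr pred [274.9 151.8] handle pred [278.3 134.7]
scene ball_burr_center [276.3 153.3] 0.65
scene handle [237.3 153.5] 0.6
top burr pred [427.3 216.2] handle pred [471.1 261. ]
top ball_burr_center [425.7 215.1] 0.81
ball_burr_center (array([ 0.52109277, -0.15863374,  0.11743033]), np.float64(0.0035017695973643954))
top 416 437 206 224 pred [415.5 205.4] [439.8 226.4]
scene 269 280 141 161 pred [267.8 140.2] [281.7 163.3]
```

```bash
python3 -c "
from h import *
D={}
for n in('scene','top'):
  im=optics.get_image(n); h=cv2.cvtColor(im,cv2.COLOR_RGB2HSV); m=cv2.inRange(h,(0,150,60),(6,255,255))|cv2.inRange(h,(174,150,60),(180,255,255))
  for nm,P in(('old',[.573,-.257,.096]),('new',[.4448,-.2424,.096])):
    k=np.zeros_like(m); c=proj(n,P); cv2.circle(k,tuple(int(v) for v in c),16,255,-1); ys,xs=np.nonzero(m&k); print(n,nm,c.round(1),len(xs),(xs.mean().round(1),ys.mean().round(1)) if len(xs) else '')
  for l in('handle','ball_burr_center'):
    for r in finder.tip_of(l,n)[:6]:
      if l=='handle' or np.hypot(*(r['at']-proj(n,[.52,-.162,.119])))<20: print(n,l,np.round(r['at'],1),round(r['p'],2)); D.setdefault((n,l),r['at'])
for l in('ball_burr_center','handle'):
  if ('scene',l) in D and ('top',l) in D: print(l,tri(D['scene',l],D['top',l]))
"
```

```text
scene old [236.4 152.4] 0 
scene new [278.3 134.7] 37 (np.float64(276.1), np.float64(130.0))
scene handle [276.1 134.2] 0.96
scene ball_burr_center [275.5 151.2] 0.7
top old [475.2 189.7] 0 
top new [471.1 261. ] 147 (np.float64(472.8), np.float64(258.0))
top handle [471.5 261.8] 0.84
top ball_burr_center [425.  214.9] 0.86
ball_burr_center (array([ 0.52171564, -0.15716306,  0.12426324]), np.float64(0.00025355848879306313))
handle (array([ 0.44567503, -0.24586005,  0.09542998]), np.float64(0.006523055899334501))
```

The handle is at its stop, the burr is seated upright, and the robot touches nothing. Handing in.

```bash
python3 -c "
from h import *
print(manip.sign_off())"
```

```text
the job is handed in; nothing more can be done
None
```

The ball-headed yellow burr stands fully home in the collet, the lever nut is swung clockwise to its stop, the arm is clear, and the job was handed in at about 23 s on the robot's clock.

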